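# Load a tacked test plate into the welding jig

## Robot

A 7-joint arm with a two-finger parallel gripper is mounted at the origin on the work surface. World frame = base frame: x ahead of the robot, y to its left, z up, the work surface at z = 0. Lengths are in m, angles in rad, forces in N, time in s.
With the tool pointing down it reaches from about 0.4 to 0.85 m from the base axis. Payload 10.4 kg.
Tool frame: the origin (TCP) lies midway between the tips of the shut fingers; the grasp point (between the pads) lies 19 mm behind it (r.grasp_offset is the distance from the TCP to the grasp point, in m); x points along the fingers, y is the direction in which the jaws open and shut, and the axes are right-handed (so a half turn about x gives the same grasp; the last joint's range is limited). The gripper opens to 87 mm and grips with 3 to 60 N. Pads are 19 mm wide; open, the fingers measure 117 mm over their backs; the gripper's body (75 mm by 190 mm) begins 51 mm behind the grasp point.
Start: joints at [1.272, 0.332, -0.065, 1.46, 0.022, 1.35, -0.088], TCP at [0.17, -0.601, 0.223] pointing down, gripper open.
Joint ranges: [-2.6, 2.6], [-0.5, 2.12], [-1.47, 1.34], [0.16, 2.42], [-1.27, 4.41], [0.06, 2.06], [-2.6, 2.6]. Speed limits (rad/s): [2.22, 2.22, 2.79, 2.79, 3.14, 3.14, 3.14].

## Interface

Orientations are given as a unit quaternion [x, y, z, w].
In Python, from bench import r, vision, close_job gives the robot as it stands. The module is installed in compiled form; this text tells all that it offers.
- The arm moves only by the shell command python3 -m pendant 'ROWS' [OPENING] [FORCE]. ROWS is text: rows parted by semicolons, each of 6 numbers parted by spaces: the shift along the tool's x, y, z in units of 0.25 m (1.0 is 0.25 m), then the turn, a rotation vector about the tool's x, y, z in units of 1.5 rad (1.0 is 1.5 rad). A call has 1 to 8 rows; each row is the pose to reach, as a shift and turn from the pose commanded when the call began, along the tool's axes at that moment; what a row does not reach only later rows make up. A row lasts 1/10 s, in which the tool goes at most 50 mm and 8.59 degrees, less where a joint would pass 70% of its speed; a pose out of reach is approached as far as the arm can. A call with a number of a shift or a turn outside -1 to 1 is refused whole. A call with a gripper value outside its range is refused whole. OPENING is the gripper command: -1 is shut, 1 is fully open, values between are in proportion, set as the call begins (- or left out, the last holds). The fingers move at their own pace and stop on an object; FORCE is the grip in N (left out, the last holds). Time passes only in rows, so rows that repeat a pose let the fingers close. It gives the time, the measured TCP pose, the force and the opening at its end, in the units of the state.
- r.read_state(): the state, without advancing time (a new reading comes with each control period).
- vision.camera(name): name is "side" or "top" or "wrist"; returns (picture, depth): 400x640x3 uint8, blue, green, red; 400x640 float32, m along the optical axis (not along the pixel's ray), 0 where there is no reading.
- vision.get_calibration(name): a dict with "camera_matrix" (3x3 intrinsics, pixels), "rvec" (rotation vector, rad) and "tvec" (3), from world to camera coordinates, as OpenCV has them. Camera axes: x right, y down, z forward; pixel columns grow to the right and rows downward; lengths in m; the calibration is good to about 2 mm. The wrist camera is an equidistant fisheye: a pixel r from the principal point sees the ray r / f radians off the axis. A picture is of the moment at which its call begins: read the wrist's pose just before it. get_calibration takes no time and is no camera call; for the wrist camera it gives the pose at the moment of the call.
- close_job(): hands the job in, once; it reports no verdict.
The state is a dict: "time": time; "joint_positions": joint angles; "joint_vel": joint speeds; "joint_torque": joint torques, N m; "ee_pos": TCP position; "eef_rot": TCP orientation; "ft_force": force on the tool from outside, world axes, zero at the start; "torque": the same for the moment, N m; "width": finger opening in m.
Only numpy, scipy, OpenCV 4.12 (cv2) and the standard library are available. Lean on these libraries where they do the work, as an engineer would, in place of code of your own. Each camera call takes 0.05 s, during which the arm holds its last target. There are 200 camera calls.

## Task

Load the tacked test plate into the welding jig: with the fingertips on its top, press it down hard against the sprung copper backing bar until it lies flat on the bed, and keep pressing while you slide it along between the rails, under the two leaf-spring keepers, until its front edge butts against the end stop. Then let go and come clear, leaving it held flat by the leaf springs. Do not pick the plate up, and do not disturb the tools and things around the jig.

Things in the scene. Friction and masses are not known exactly. Their poses are not given: they have to be found in the camera images.
- jig: Fixed steel welding jig, base 360 x 150 x 12 mm. Origin on the table, on the jig's centre line; +x = feed direction, +y = left seen that way, z up. In its frame (mm): flat bed with top at z 26 from x -150 to the end stop; side rails with inner faces at y +-41.5, 10 thick, tops at z 37. A copper bar on springs runs along the middle of the bed.
- stop (a point): Centre of the end stop's face at bed level, at x 160, y 0, z 26 in the jig's frame. The stop is a steel bar across the bed, 7 mm high and 18 mm thick; the loaded plate's front edge touches this face.
- keeper_left (a point): Underside centre of the left keeper's arm, x 79, y 47, z 36.5 in the jig's frame. The keeper (x 67 to 91, post at y 52 to 72, highest screw at z 61) reaches in over the plate's edge to y 22. A plate resting unpressed has its top at z 40 and is blocked by the arms; pressed flat its top is at z 34 and passes.
- keeper_right (a point): The same point on the right keeper, at y -47, the mirror image. The gap between the two keeper arms is 44 mm wide, over the plate's groove.
- plate: Loose dark steel test plate 150 x 80 x 8 mm, about 0.68 kg, two halves tacked together, V groove 12 mm wide along the middle of the top. Origin at the centre of its underside, +x along its length to its front edge (as the jig's +x). Starts level between the rails on the proud bar, underside at z 32 in the jig's frame, front edge 8 to 48 mm short of the keepers. Loaded: x 85, y 0, z 26 there.
- plate_rear (a point): Middle of the plate's rear edge on its top face, 75 mm behind and 8 mm above its origin. The rear 55 mm of the plate stay in the open behind the keepers when it is home. The jig is oiled: pressed with 18 N, the plate slides along the bed with about 3 N, and pushing it in under the leaf springs takes about 9 N along the feed; fingertips grip its dry top well (friction about 0.7 or more).
- backing_bar (a joint): Copper backing bar, 24 mm wide and 304 mm long, lying along the middle of the bed, on springs, moving straight down. Value in m pushed down: 0 = standing 6 mm proud of the bed, 0.006 = level with the bed. Pushes up with 10 N at 0 and 14 N at 0.006, so about 7 to 8 N on the plate's top, beyond its weight, brings it flat.
- leaf_left (a joint): Leaf spring 14 mm wide, trailing 50 mm forward (+x) and down from the left keeper (y 31), foot at about x 141 in the jig's frame. Value in rad lifted: 0 = free, about 0.05 = resting on the seated plate, which it then presses down with about 5.5 N.
- leaf_right (a joint): The same leaf spring on the right keeper (y -31).
- gap_gauge: Brass gap gauge 60 x 10 x 6 mm lying on the jig's left base flange, outside the rail; origin under its centre. Leave alone.
- chipping_hammer: Welder's chipping hammer, 200 mm long, head 118 mm across, 22 mm high, lying on the table left of the jig; origin below the shaft. Leave alone.
- wire_brush: Wooden wire brush, 270 x 24 x 43 mm, lying on the table right of the jig; origin under its middle. Leave alone.
- magnet_square: Steel magnetic square 100 x 18 mm, 100 mm high, standing on the table beyond the stop end, to the left; origin under its centre. Leave alone.
- spatter_spray: Spray can, 54 mm diameter, 150 mm high, standing on the table beyond the stop end, to the right; origin under its centre. Leave alone.
- tape_measure: Black tape measure 70 x 38 x 62 mm, standing on the table beyond the entry end; origin under its centre. Leave alone.
- pliers: Steel pliers, 165 mm long, 14 mm high, lying on the table near the entry end, right of the jig; origin by the pivot. Leave alone.
Things that resemble listed ones, but are neither listed nor needed, are in the scene too. There is more than one size of the plate; the one meant has the size given above.

How it is judged:
On the way, in this order (a step that is already met when the one before it is completed fails the run):
1. The fingers press the plate down on the backing bar, at least 3 mm, before its front edge reaches the keepers (value of joint backing_bar above 0.003 m and contact force between the fingers and plate above 3 N and x of plate in the frame of jig below 0 m), for 0.1 s.
2. The plate lifts both leaf springs as it slides under them, still pressed down by the fingers with more than 4 N (value of joint each of leaf_left, leaf_right above 0.025 rad and contact force between the fingers and plate above 4 N and x of plate in the frame of jig above 0.05 m), for 0.1 s.
At the end, for the whole second after the job is handed in: The plate is at rest between the rails with its front edge within 3 mm of the end stop, flat on the bed (within 2 mm), the backing bar pushed down at least 4 mm, and both leaf springs lifted and resting on it (x of plate in the frame of jig between 0.082 and 0.088 m and z of plate in the frame of jig between 0.0235 and 0.028 m and angle between plate's own z axis and vertical below 0.03 rad and angle between the x axis of plate and the x axis of jig, either way round below 0.04 rad and y of plate in the frame of jig between -0.004 and 0.004 m and value of joint each of leaf_left, leaf_right above 0.025 rad and value of joint backing_bar above 0.004 m and linear speed of plate below 0.01 m/s); the robot touches nothing.
It fails at once if The plate is lifted more than 10 mm above where it lay, or tipped more than 0.2 rad (z of plate in the frame of jig above 0.042 m or angle between plate's own z axis and vertical above 0.2 rad).
It fails at once if One of the tools or things around the jig is moved more than 20 mm (distance of any of gap_gauge, chipping_hammer, wire_brush, magnet_square, spatter_spray, tape_measure, pliers from where it was at the start of the episode above 0.02 m).
It also fails if it takes over 38 s, if anything falls off the work surface, if the arm or the gripper's body presses on something with over 40 N, if the wrist force passes 120 N, or if a joint passes its speed limit or range.

## Working session

There is one attempt and no reset: what is moved stays moved. The work goes in short steps, Python scripts to look and compute and a shell command to move; the robot and the scene stay as the last step left them, time stands still between calls to the robot, and variables do not carry over. Pictures are saved under pics/ and viewed, about 8 in all and at most 12, crops included, and the job is handed in when it is done.

```bash
mkdir -p pics
cat > h.py <<'E'
import numpy as np, cv2
from bench import r, vision
from scipy.spatial.transform import Rotation as R
def cal(n):
    c=vision.get_calibration(n); return np.array(c["camera_matrix"]),R.from_rotvec(np.ravel(c["rvec"])).as_matrix(),np.ravel(c["tvec"])
def world(n,u,v,z=None,d=None,C=None):
    K,M,t=C or cal(n)
    ray=np.array([(u-K[0,2])/K[0,0],(v-K[1,2])/K[1,1],1.])
    o=-M.T@t; w=M.T@ray
    return o+w*(d if d is not None else (z-o[2])/w[2])
E
python3 - <<'E'
from h import *
for n in ("top","side"):
    p,d=vision.camera(n); cv2.imwrite(f"pics/{n}.png",p); np.save(n+".npy",d)
    K,M,t=cal(n); print(n,K.round(1).tolist(),(-M.T@t).round(3),M.round(3).tolist())
s=r.read_state(); print(s)
E
```

```text
top [[426.7, 0.0, 318.8], [0.0, 426.7, 200.3], [0.0, 0.0, 1.0]] [0.376 0.028 0.899] [[0.097, -0.995, 0.003], [-0.975, -0.096, -0.201], [0.2, 0.016, -0.98]]
side [[464.2, 0.0, 319.6], [0.0, 464.2, 201.5], [0.0, 0.0, 1.0]] [ 0.278 -0.749  0.741] [[0.939, -0.343, -0.004], [-0.218, -0.588, -0.778], [0.265, 0.732, -0.628]]
{'time': 0.1, 'joint_positions': array([ 1.27236211,  0.332799  , -0.06468974,  1.46083571,  0.02162095,
        1.34991445, -0.0885009 ]), 'joint_vel': array([-5.78257754e-05, -1.43054055e-03,  5.06632538e-04, -2.24806217e-03,
        5.09317935e-04,  1.17578364e-03, -2.90579234e-04]), 'joint_torque': array([ 1.11053079e-03, -6.24551082e+01,  2.44286761e-02, -3.90719247e+01,
       -6.15174347e-02,  3.67413810e-02,  9.04967305e-05]), 'ee_pos': array([ 0.17010939, -0.6010499 ,  0.22184985]), 'eef_rot': array([-0.70030225, -0.0976543 ,  0.70048113, -0.09678111]), 'ft_force': array([-0.25375048,  0.16789784,  0.19918954]), 'torque': array([-0.02375764, -0.03526552, -0.05802872]), 'width': 0.08675268710326306}
```

View pics/top.png

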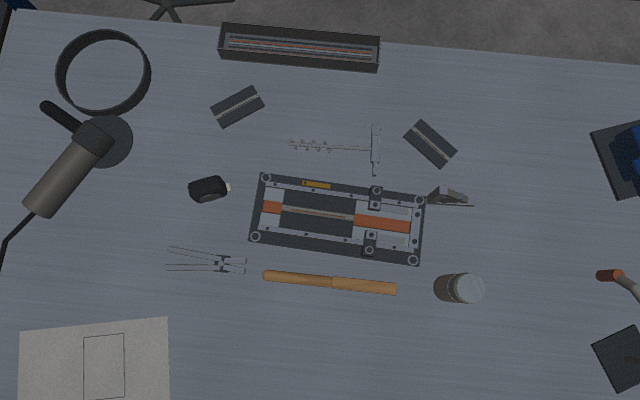

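View pics/side.png

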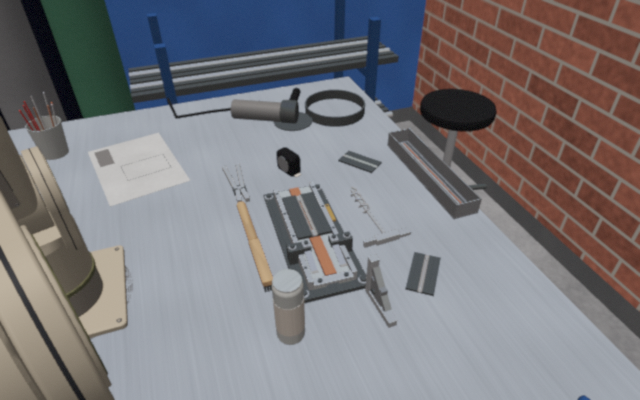

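The jig centre is at about (337,218) in the top view. It feeds toward image right (the keepers are at about (375,190) and (370,243)), and the plate covers about (280-355, 192-237). I'll enlarge both views.

Run:
```python
import cv2
p=cv2.imread("pics/top.png")[162:277,240:440]; cv2.imwrite("pics/topc.png",cv2.convertScaleAbs(cv2.resize(p,None,fx=4,fy=4,interpolation=cv2.INTER_CUBIC),alpha=1.7))
p=cv2.imread("pics/side.png")[175:307,250:380]; cv2.imwrite("pics/sidec.png",cv2.convertScaleAbs(cv2.resize(p,None,fx=4.5,fy=4.5,interpolation=cv2.INTER_CUBIC),alpha=1.3))
```

```text
(no output)
```

View pics/topc.png

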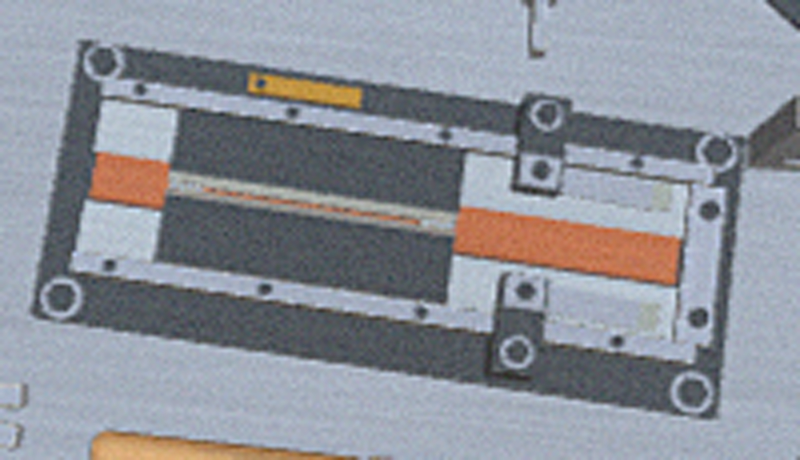

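View pics/sidec.png

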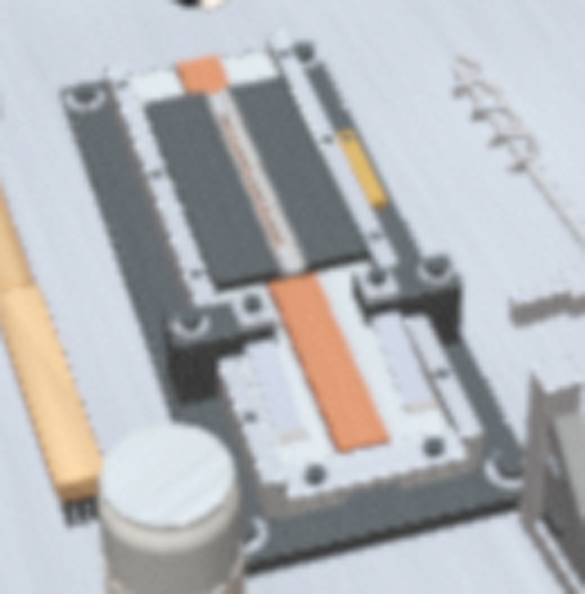

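```bash
cat > fit.py <<'E'
from h import *
from scipy.optimize import least_squares
T=lambda a:[(240+(u+.5)/4-.5,162+(v+.5)/4-.5) for u,v in a]
S=lambda a:[(250+(u+.5)/4.5-.5,175+(v+.5)/4.5-.5) for u,v in a]
def fit(name,obs):
    C={n:cal(n) for n in("top","side")}
    def res(q):
        o=[]
        for n,m,px in obs:
            K,M,t=C[n]; c,s=np.cos(q[3]),np.sin(q[3])
            w=np.array([q[0]+c*m[0]-s*m[1],q[1]+s*m[0]+c*m[1],q[2]+m[2]]); k=K@(M@w+t); o+=list(k[:2]/k[2]-px)
        return np.array(o)
    for w in (("top",),("top","side")):
        ob=[x for x in obs if x[0] in w]; 
        sel=np.repeat([x[0] in w for x in obs],2)
        f=(lambda q:res(q)[sel]) if len(w)>1 else (lambda q:np.append(res(q)[sel],(q[2])*1e5))
        s=least_squares(f,[.35,0,0,-1.6]); print(name,w,s.x.round(4),"rms px",np.sqrt(np.mean(res(s.x)[sel]**2)).round(2))
    print(s.fun.reshape(-1,2).round(1).tolist())
    return s.x
b=[(-.18,.075,.012),(.18,.075,.012),(.18,-.075,.012),(-.18,-.075,.012)]
k=[(-.075,.04,.008),(.075,.04,.008),(.075,-.04,.008),(-.075,-.04,.008)]
tb=T([(82,42),(745,138),(717,417),(33,315)]); sb=S([(305,42),(522,505),(60,92)])
tk=T([(178,110),(466,150),(447,303),(157,258)]); sk=S([(280,80),(368,258),(218,285),(148,107)])
J=fit("jig",[("top",m,p) for m,p in zip(b,tb)]+[("side",m,p) for m,p in zip([b[0],b[1],b[3]],sb)])
kk=[(x,y,z+.032) for x,y,z in k]
P=fit("plate",[("top",m,p) for m,p in zip(kk,tk)]+[("side",m,p) for m,p in zip(kk,sk)])
c,s=np.cos(J[3]),np.sin(J[3]); d=P[:2]-J[:2]; print("plate in jig",c*d[0]+s*d[1],-s*d[0]+c*d[1],P[3]-J[3])
E
python3 fit.py
python3 -c "
from h import *
s=r.read_state();print(R.from_quat(s['eef_rot']).as_matrix().round(4).tolist())"
```

```text
jig ('top',) [ 5.2370e-01 -3.0000e-04 -0.0000e+00 -1.6203e+00] rms px 0.44
jig ('top', 'side') [ 5.2330e-01 -2.0000e-04 -6.9000e-03 -1.6278e+00] rms px 1.07
[[0.4, 0.1], [-0.1, 1.2], [-0.7, 1.3], [-0.3, 0.1], [0.8, 1.1], [2.6, -1.7], [-0.7, 0.3]]
plate ('top',) [ 0.5257  0.0428 -0.     -1.6169] rms px 0.4
plate ('top', 'side') [ 0.5279  0.0428 -0.0067 -1.6176] rms px 0.65
[[0.7, -0.7], [0.1, -0.5], [-0.1, -0.7], [-0.3, -0.0], [0.4, 0.1], [-0.0, -0.5], [-1.0, 0.9], [-1.6, 0.2]]
plate in jig -0.043185093266904846 0.002160639230579101 0.010201157113941095
[[-0.0004, 0.2724, -0.9622], [0.0012, -0.9622, -0.2724], [-1.0, -0.0013, 0.0001]]
```

Jig at about (0.524, 0.000), yaw -1.618. The plate is at jig x of about -0.043, so its front edge is 35 mm short of the keepers. The press point is world (0.528, 0.091). I'll shut the gripper and travel high.

```bash
python3 -m pendant '0 -.125 -.117 -.05 0 0;0 -.25 -.234 -.1 0 0;0 -.375 -.351 -.15 0 0;0 -.5 -.468 -.2 0 0;0 -.625 -.585 -.25 0 0;0 -.75 -.702 -.3 0 0;0 -.875 -.82 -.35 0 0;0 -1 -.938 -.4 0 0' -1 20
cat > d.py <<'E'
import sys
from h import *
s=r.read_state(); M=R.from_quat(s['eef_rot']).as_matrix()
tgt=np.array(eval(sys.argv[1])); yaw=-0.047
jy=np.array([np.cos(yaw),np.sin(yaw),0]); x=np.array([0,0,-1.]); G=np.stack([x,jy,np.cross(x,jy)],1)
print("t",s['time'],"pos",s['ee_pos'].round(4),"F",s['ft_force'].round(1),"w",round(s['width'],4))
print("shift units",(M.T@(tgt-s['ee_pos'])/.25).round(3),"rot units",(R.from_matrix(M.T@G).as_rotvec()/1.5).round(3))
E
python3 d.py "(.528,.091,.2)"
```

```text
time: 0.9
ee_pos: [0.3281, -0.2952, 0.2224]
eef_rot: [-0.64, -0.301, 0.64, -0.301]
ft_force: [1.5, -0.3, -0.1]
width: 0.0312
t 0.9 pos [ 0.3281 -0.2952  0.2224] F [ 1.5 -0.3 -0.1] w 0.0312
shift units [ 0.089 -0.37  -1.7  ] rot units [-0.43  0.    0.  ]
```

```bash
python3 -m pendant '0 -.027 -.125 -.05 0 0;0 -.055 -.25 -.1 0 0;0 -.082 -.375 -.15 0 0;0 -.11 -.5 -.2 0 0;0 -.137 -.625 -.25 0 0;0 -.165 -.75 -.3 0 0;0 -.192 -.875 -.35 0 0;0 -.22 -1 -.4 0 0' -1; python3 d.py "(.528,.091,.2)"
```

```text
time: 1.7
ee_pos: [0.4458, -0.0685, 0.2224]
eef_rot: [-0.522, -0.476, 0.523, -0.476]
ft_force: [0.6, -0.4, -0.4]
width: 0.0004
t 1.7 pos [ 0.4458 -0.0685  0.2224] F [ 0.6 -0.4 -0.4] w 0.0004
shift units [ 0.089  0.269 -0.666] rot units [-0.03  0.    0.  ]
```

```bash
python3 -m pendant '.01 .045 -.11 -.005 0 0;.02 .09 -.22 -.01 0 0;.03 .135 -.333 -.015 0 0;.04 .18 -.444 -.02 0 0;.05 .225 -.555 -.025 0 0;.05 .269 -.666 -.03 0 0;.05 .269 -.666 -.03 0 0;.05 .269 -.666 -.03 0 0' -1; python3 d.py "(.528,.091,.06)"
python3 - <<'E'
from h import *
p,d=vision.camera("top"); q,_=vision.camera("side"); w,_=vision.camera("wrist")
a=cv2.resize(p[130:290,220:450],(690,480)); cv2.imwrite("pics/hov.png",cv2.convertScaleAbs(a,alpha=1.6))
b=cv2.resize(w,(640,400)); cv2.imwrite("pics/wr.png",cv2.convertScaleAbs(b,alpha=1.5))
E
```

```text
time: 2.5
ee_pos: [0.5281, 0.09, 0.2095]
eef_rot: [-0.512, -0.488, 0.512, -0.487]
ft_force: [0.0, -0.6, -0.6]
width: 0.0006
t 2.5 pos [0.5281 0.09   0.2095] F [ 0.  -0.6 -0.6] w 0.0006
shift units [ 0.598  0.    -0.004] rot units [-0.001 -0.     0.001]
```

View pics/wr.png

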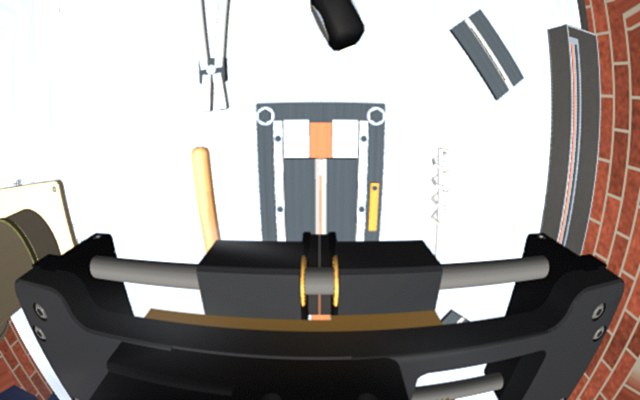

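The wrist view shows the closed fingers at column 320, right over the plate's groove and square to the rails. I'll descend.

```bash
python3 -m pendant '.12 0 0 0 0 0;.24 0 0 0 0 0;.36 0 0 0 0 0;.47 0 0 0 0 0;.56 0 0 0 0 0;.62 0 0 0 0 0;.62 0 0 0 0 0' -1; python3 -m pendant '.01 0 0 0 0 0;.02 0 0 0 0 0;.03 0 0 0 0 0;.04 0 0 0 0 0;.046 0 0 0 0 0;.046 0 0 0 0 0;.046 0 0 0 0 0' ; python3 d.py "(.528,.091,.034)"
```

```text
time: 3.35
ee_pos: [0.5272, 0.0886, 0.0535]
eef_rot: [-0.512, -0.488, 0.513, -0.487]
ft_force: [-0.2, -0.2, -0.7]
width: 0.0002
time: 4.05
ee_pos: [0.5284, 0.0896, 0.0436]
eef_rot: [0.512, 0.487, -0.512, 0.487]
ft_force: [-0.3, -0.1, -0.3]
width: 0.0006
t 4.05 pos [0.5284 0.0896 0.0436] F [-0.3 -0.1 -0.3] w 0.0006
shift units [ 0.038 -0.002 -0.005] rot units [-0.002  0.    -0.   ]
```

```bash
python3 -m pendant '.005 0 0 0 0 0;.01 0 0 0 0 0;.015 0 0 0 0 0;.02 0 0 0 0 0;.025 0 0 0 0 0;.03 0 0 0 0 0;.03 0 0 0 0 0;.03 0 0 0 0 0';python3 -m pendant '.004 0 0 0 0 0;.008 0 0 0 0 0;.012 0 0 0 0 0;.012 0 0 0 0 0;.012 0 0 0 0 0'
```

```text
time: 4.85
ee_pos: [0.5284, 0.0896, 0.0362]
eef_rot: [-0.512, -0.487, 0.512, -0.487]
ft_force: [-1.3, -0.4, 6.2]
width: 0.0004
time: 5.35
ee_pos: [0.529, 0.0897, 0.0344]
eef_rot: [0.513, 0.487, -0.512, 0.488]
ft_force: [-5.0, -1.7, 18.0]
width: 0.0002
```

```bash
python3 -m pendant '.002 -.001 .01 0 0 0;.002 -.002 .025 0 0 0;.002 -.002 .04 0 0 0;.002 -.002 .055 0 0 0;.002 -.002 .07 0 0 0;.002 -.002 .085 0 0 0;.002 -.002 .1 0 0 0;.002 -.002 .1 0 0 0'; python3 d.py "(.522,-.0370,.034)"
```

```text
time: 6.15
ee_pos: [0.5287, 0.0663, 0.0344]
eef_rot: [0.514, 0.487, -0.511, 0.488]
ft_force: [0.0, 3.6, 14.2]
width: 0.0004
t 6.15 pos [0.5287 0.0663 0.0344] F [ 0.   3.6 14.2] w 0.0004
shift units [ 0.001 -0.006  0.414] rot units [-0.002 -0.001 -0.003]
```

```bash
python3 -m pendant '.002 0 0 0 0 0;.004 0 0 0 0 0;.004 0 .015 0 0 0;.004 0 .03 0 0 0;.004 0 .045 0 0 0;.004 0 .06 0 0 0;.004 0 .075 0 0 0;.004 0 .09 0 0 0'; python3 d.py "(.522,-.0370,.034)"
```

```text
time: 6.95
ee_pos: [0.5277, 0.0462, 0.0343]
eef_rot: [0.514, 0.488, -0.509, 0.488]
ft_force: [-5.0, 9.6, 25.7]
width: 0.0003
t 6.95 pos [0.5277 0.0462 0.0343] F [-5.   9.6 25.7] w 0.0003
shift units [-0.    -0.007  0.334] rot units [-0.    -0.003 -0.003]
```

```bash
python3 -m pendant '0 -.003 .005 0 0 0;0 -.005 .01 0 0 0;0 -.005 .01 0 0 0'
python3 - <<'E'
from h import *
p,_=vision.camera("side"); cv2.imwrite("pics/s2.png",cv2.convertScaleAbs(cv2.resize(p[175:307,250:380],None,fx=4.5,fy=4.5,interpolation=cv2.INTER_CUBIC),alpha=1.3))
print(r.read_state()['ft_force'])
E
```

```text
time: 7.25
ee_pos: [0.5273, 0.0425, 0.0344]
eef_rot: [0.514, 0.487, -0.509, 0.489]
ft_force: [-0.5, 7.1, 21.8]
width: 0.0003
[-0.16969035  5.82864008 21.31554607]
```

View pics/s2.png

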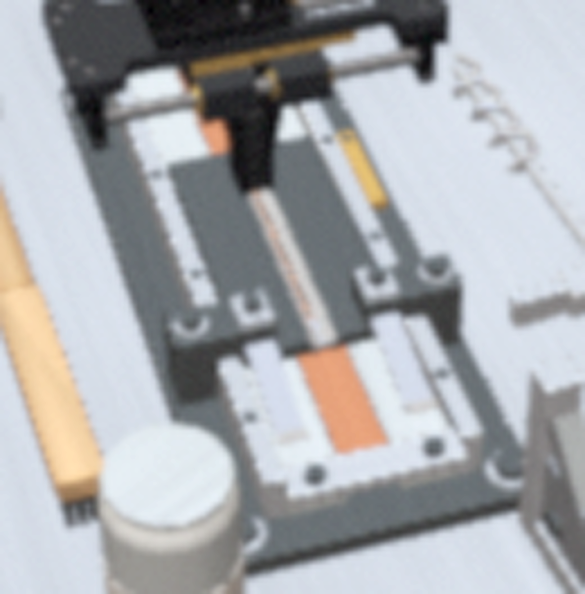

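The plate's front edge, at (335,340) in the crop, is already past both keepers with the plate flat. No slip is visible. I'll keep sliding.

```bash
python3 -m pendant '0 0 .015 0 0 0;0 0 .03 0 0 0;0 0 .045 0 0 0;0 0 .06 0 0 0;0 0 .075 0 0 0;0 0 .09 0 0 0;0 0 .105 0 0 0;0 0 .12 0 0 0'; python3 d.py "(.522,-.0370,.034)"
```

```text
time: 8.1
ee_pos: [0.526, 0.0126, 0.0344]
eef_rot: [0.514, 0.487, -0.509, 0.489]
ft_force: [-0.7, 7.7, 22.0]
width: 0.0005
t 8.1 pos [0.526  0.0126 0.0344] F [-0.7  7.7 22. ] w 0.0005
shift units [ 0.001 -0.006  0.199] rot units [-0.001 -0.002 -0.005]
```

```bash
python3 -m pendant '.001 0 .015 0 0 0;.002 0 .03 0 0 0;.002 0 .045 0 0 0;.002 0 .06 0 0 0;.002 0 .075 0 0 0;.002 0 .09 0 0 0;.002 0 .105 0 0 0;.002 0 .12 0 0 0'; python3 d.py "(.522,-.0370,.034)"
```

```text
time: 8.9
ee_pos: [0.5246, -0.0147, 0.0343]
eef_rot: [0.514, 0.488, -0.508, 0.489]
ft_force: [-2.2, 15.8, 27.4]
width: 0.0003
t 8.9 pos [ 0.5246 -0.0147  0.0343] F [-2.2 15.8 27.4] w 0.0003
shift units [ 0.001 -0.006  0.089] rot units [ 0.001 -0.004 -0.005]
```

```bash
python3 -m pendant '.002 0 .002 0 0 0;.003 -.001 .01 0 0 0;.003 -.001 .02 0 0 0;.003 -.001 .03 0 0 0;.003 -.001 .04 0 0 0;.003 -.001 .05 0 0 0;.003 -.001 .05 0 0 0'; python3 d.py "(.522,-.0370,.034)"
```

```text
time: 9.6
ee_pos: [0.524, -0.0267, 0.0343]
eef_rot: [0.515, 0.488, -0.508, 0.489]
ft_force: [-5.5, 17.6, 36.5]
width: 0.0004
t 9.6 pos [ 0.524  -0.0267  0.0343] F [-5.5 17.6 36.5] w 0.0004
shift units [ 0.001 -0.006  0.041] rot units [ 0.001 -0.004 -0.005]
```

```bash
python3 -m pendant '0 -.002 .007 0 0 0;0 -.003 .014 0 0 0;0 -.003 .021 0 0 0;0 -.003 .028 0 0 0;0 -.003 .035 0 0 0;0 -.003 .035 0 0 0'
python3 - <<'E'
from h import *
p,_=vision.camera("side"); cv2.imwrite("pics/s3.png",cv2.convertScaleAbs(cv2.resize(p[220:307,280:380],None,fx=6,fy=6,interpolation=cv2.INTER_CUBIC),alpha=1.3))
s=r.read_state();print(s['ft_force'],s['ee_pos'])
E
```

```text
time: 10.2
ee_pos: [0.5238, -0.0309, 0.0343]
eef_rot: [0.516, 0.49, -0.505, 0.489]
ft_force: [-1.5, 31.2, 30.5]
width: 0.0004
[-1.49731822 31.60685088 30.61344593] [ 0.52378684 -0.03084935  0.03432469]
```

View pics/s3.png

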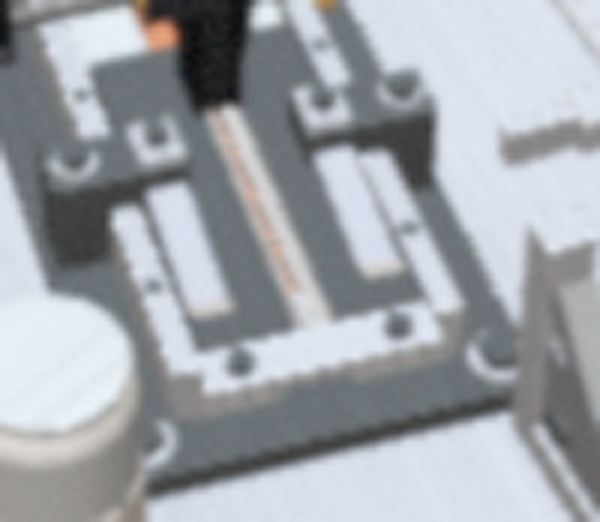

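The plate butts against the stop and both leaf springs are on it. Feed force rose to 31 N. I'll relax the forward push, then lift.

```bash
python3 -m pendant '0 0 -.006 0 0 0;0 0 -.01 0 0 0;0 0 -.01 0 0 0'; python3 -m pendant '-.01 0 -.01 0 0 0;-.03 0 -.01 0 0 0;-.08 0 -.01 0 0 0;-.18 0 -.01 0 0 0;-.3 0 -.01 0 0 0;-.45 0 -.01 0 0 0;-.6 0 -.01 0 0 0;-.6 0 -.01 0 0 0'; python3 -m pendant '0 0 -.15 0 0 0;0 0 -.3 0 0 0;0 0 -.45 0 0 0;0 0 -.6 0 0 0;0 0 -.75 0 0 0;0 0 -.9 0 0 0;0 0 -.9 0 0 0;0 0 -.9 0 0 0'
python3 - <<'E'
from h import *
p,_=vision.camera("side"); a=cv2.resize(p[215:307,280:380],(400,368),interpolation=cv2.INTER_CUBIC)
p,_=vision.camera("top"); cv2.imwrite("pics/t4raw.png",p); b=cv2.resize(p[162:277,240:440],(800,460),interpolation=cv2.INTER_CUBIC)
cv2.imwrite("pics/t4.png",cv2.convertScaleAbs(b,alpha=1.7)); cv2.imwrite("pics/s4.png",cv2.convertScaleAbs(a,alpha=1.3))
E
```

```text
time: 10.55
ee_pos: [0.5238, -0.0308, 0.0343]
eef_rot: [0.515, 0.488, -0.507, 0.489]
ft_force: [-1.5, 23.7, 30.8]
width: 0.0003
time: 11.35
ee_pos: [0.5216, -0.0368, 0.1856]
eef_rot: [0.514, 0.485, -0.511, 0.489]
ft_force: [-0.4, 0.3, 0.2]
width: 0.0003
time: 12.15
ee_pos: [0.5302, 0.1886, 0.1799]
eef_rot: [-0.512, -0.488, 0.512, -0.488]
ft_force: [0.6, -1.4, 0.1]
width: 0.0007
```

View pics/t4.png

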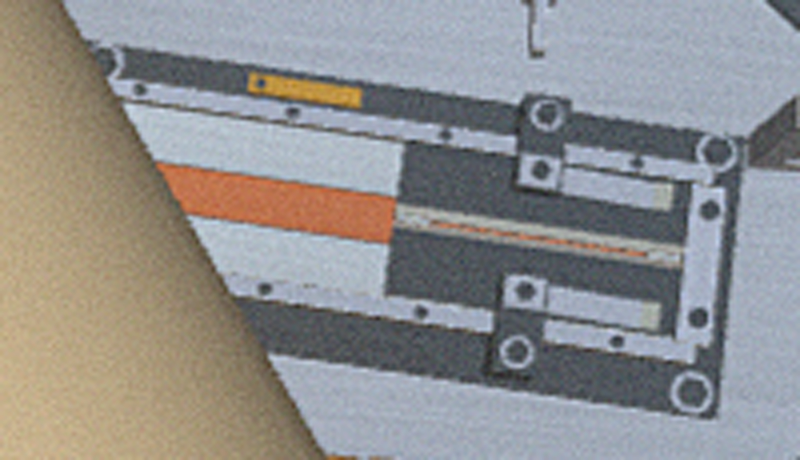

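View pics/s4.png

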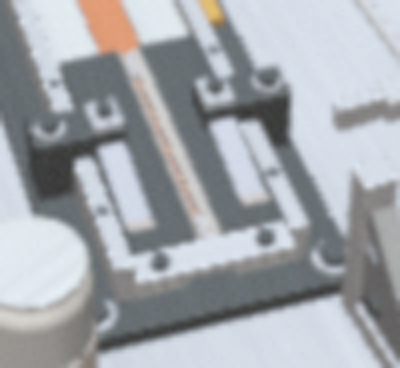

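Run:
```python
from h import *
C=cal("top"); j=np.array([.5237,-.0003]); a=-1.6185; jx=np.array([np.cos(a),np.sin(a)]); jy=np.array([-jx[1],jx[0]])
def f(n,u,v,z):
    w=world("top",240+(u+.5)/4-.5,162+(v+.5)/4-.5,z=z,C=C)[:2]-j; print(n,(w@jx).round(4),(w@jy).round(4))
f("rearL",403,143,.034);f("rearR",387,295,.034);f("frontR side at stop",677,335,.034);f("groove front",684,256,.034);f("stop top edgeL",692,185,.033)
f("start rearL",178,110,.04);f("start rearR",157,258,.04)
```

```text
rearL -0.0012 0.0398
rearR 0.0014 -0.0397
frontR side at stop 0.1497 -0.0386
groove front 0.1491 0.0022
stop top edgeL 0.1496 0.0398
start rearL -0.1187 0.0389
start rearR -0.1168 -0.0388
```

```bash
python3 -c "
from bench import r,close_job
s=r.read_state();print(s['time'],s['ft_force'].round(1));close_job()"
```

```text
12.25 [0.5 0.6 0.2]
the job is handed in; nothing more can be done
```

I loaded the plate into the jig and handed the job in at 12.25 s. No verdict is reported, so these are only my own checks.

**What I did:** I pressed the plate flat with the shut fingers at about 18 N, with its front edge still about 35 mm short of the keepers. I kept pressing at 14 to 36 N while sliding it under the keepers and leaf springs. At the end stop the feed force rose to 31 N. I then eased off, lifted straight up and moved back clear.

**Last checks:**
- **Position:** In the top view, the rear edge plus the 150 mm plate length comes to the measured stop face within about 1 mm. Both rear corners are centred between the rails, and the small measured yaw of about 0.03 rad includes error in my jig fit.
- **Held down:** Both leaf springs lie on the plate in the pictures, and it lies flat under the keepers. I did not measure the spring or bar values.
- **Robot:** The wrist force is near zero and the arm is clear of the jig.
- **Tools:** The ones in view (gap gauge, hammer, square, spray can) look undisturbed. The brush, pliers and tape measure were not in the last crops.

**One disagreement:** My fit took the jig's origin as the middle of its base, which put the stop at x 150 instead of 160. Taking the origin 10 mm toward the entry end puts the stop and keepers where the text has them, and the plate at about x 85.

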